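# Refit the cutter blade and leave the lid half open to dry

## Task

The washed cutting blade on the sheet pan has to go back into the table-top cutter. Raise the machine's lid until it stands upright, push the blade gently (no dropping, no ramming) down onto the drive shaft in the bowl until it is fully home, then lower the lid and leave it half open at about 45 degrees so the bowl can dry. Leave the spatula, the oil bottle and the steel pot where they are.

Things in the scene. Friction and masses are not known exactly. Their poses are not given: they have to be found in the camera images.
- cutter: Table-top food cutter, fixed: white plinth, round steel bowl (152 mm outside, 146 inside diameter, rim 150 mm above the table), behind it a white motor housing 135 mm high with red control strip. Origin on the table directly under the drive shaft; x from bowl back to housing (away from the robot at yaw 0), y along the lid's hinge, z up. Reaches 90 mm before, 232 mm behind the origin; 164 wide.
- bowl_floor (a point): Centre of the bowl's inner floor at the foot of the drive shaft, 45 mm above the table: the underside of the blade's hub rests here when fully home.
- shaft_top (a point): Top centre of the grey upright drive shaft in the middle of the bowl: a plain round spigot, 25 mm diameter, 64 mm tall above the bowl floor, its last 9 mm tapered to 14 mm.
- lid (a joint): Lid angle in rad: 0 shut flat on the bowl, 0.785 half open (45 degrees), 1.57 upright; stop at 2.1. The hinge is stiff and the lid stays at any angle where it is left; moving it takes about 2 to 5 N at the handle. It starts shut or a little ajar.
- lid_hinge (a point): Middle of the lid's hinge axis, 90 mm behind the shaft and 154 mm above the table; the axis is the cutter's y.
- lid_handle (a point): Grip point in the black handle lug at the front of the clear round lid (156 mm diameter, 7 mm thick), 194 mm from the hinge axis in the plane of the lid. The lug is 22 mm wide (along the hinge axis), 14 thick, sticks out 38 mm beyond the lid's edge, its end 12 mm beyond this point. Pinched from above across its width, it turns between the finger pads as the lid swings.
- blade: Loose blade, 0.2 to 0.4 kg, upright on the pan: black round hub, 40 mm diameter, 72 tall; on it a red knob, 34 mm diameter, from 72 to 100 mm; two curved steel wings reaching 64 mm from the axis, 10 and 36 mm up. Origin at the centre of the hub's underside, z up along the hub. The hub is hollow from below: round bore 28 mm diameter, 67 mm deep. Goes onto the shaft at any turn about its axis.
- pan: Dark steel sheet pan, fixed, 330 x 240 mm, rim 25 mm high, floor 4 mm thick; origin at the centre of its underside, x along its length.
- spatula: Bystander: spatula 190 mm long lying across the far end of the pan; origin at the middle of its underside.
- oil: Bystander: amber oil bottle, 62 mm diameter, 170 mm tall, upright on the table; origin at the centre of its underside.
- pot: Bystander: open steel pot, about 100 mm diameter, 100 mm tall, with two small side handles, upright on the table; origin at the centre of its underside.

How it is judged (in metres and radians):
On the way, in this order (a step that is already met when the one before it is completed fails the run):
1. the lid stands upright (75 to 105 degrees) (value of joint lid between 1.309 and 1.833 rad), for 0.3 s.
2. the blade is fully home on the shaft: hub underside within 3 mm of the bowl floor, centred within 4 mm, upright within 3 degrees (z of blade in the frame of bowl_floor below 0.003 m and horizontal distance between blade and bowl_floor below 0.004 m and angle between blade's own z axis and vertical below 0.052 rad), for 0.2 s.
At the end, for the whole second after the job is handed in: The blade is fully home on the drive shaft (hub underside within 3 mm of the bowl floor, centred within 4 mm, upright within 3 degrees), and the lid stands still, half open at 45 degrees, give or take 10 degrees (0.61 to 0.96 rad) (all of step 2 and value of joint lid between 0.611 and 0.96 rad and velocity of joint lid between -0.05 and 0.05 rad/s and linear speed of blade below 0.02 m/s); the robot touches nothing.
It fails at once if the spatula, oil bottle or pot is moved by more than 30 mm (distance of any of spatula, oil, pot from where it was at the start of the episode above 0.03 m).
It fails at once if the oil bottle or pot is tipped by more than 25 degrees (angle between any of oil, pot's own z axis and vertical above 0.44 rad).
It fails at once if the blade is rammed into the machine (contact force above 100 N) (contact force between blade and cutter above 100 N).
It fails at once if the blade is dropped: over the bowl it falls faster than 0.5 m/s (horizontal distance between blade and bowl_floor below 0.07 m and z of blade in the frame of bowl_floor below 0.11 m and linear speed of blade above 0.5 m/s).
It also fails if it takes over 67 s, if anything falls off the work surface, if the arm or the gripper's body presses on something with over 40 N, if the wrist force passes 120 N, or if a joint passes its speed limit or range.

## Robot

A 6-joint arm with a two-finger parallel gripper is mounted at the origin on the work surface. World frame = base frame: x ahead of the robot, y to its left, z up, the work surface at z = 0. Lengths are in m, angles in degrees, forces in N, time in s.
With the tool pointing down it reaches from about 0.4 to 0.825 m from the base axis. Payload 7 kg.
Tool frame: the origin (TCP) lies midway between the tips of the shut fingers; the grasp point (between the pads) lies 19 mm behind it; z points along the fingers, y is the line along which they close (so a half turn about z gives the same grasp; the last joint's range is limited). The gripper opens to 88 mm and grips with 3 to 60 N. Pads are 19 mm wide; open, the fingers measure 130 mm over their backs; the gripper's body (78 mm by 193 mm) begins 47 mm behind the grasp point.
Start: joints at [-55.628, 20.546, 0.682, 0, -70.136, -16.507], TCP at [0.207, -0.642, 0.227] pointing down, gripper open.
Joint ranges: [-176.03, 176.03], [-82.01, 121.73], [-58.28, 71.71], [-173.87, 95.51], [-174.79, -0.11], [-173.66, 173.66]. Speed limits (degrees/s): [136.94, 136.94, 172.46, 180, 180, 180].

## Interface

Orientations are given as [roll, pitch, yaw] about the fixed x, y, z axes, in that order (R = Rz(yaw) Ry(pitch) Rx(roll)).
In Python, from plant import get_state, optics, order gives the robot as it stands. The module is installed in compiled form; this text tells all that it offers.
- The arm moves only by the tool send_rows, never from a script. Its argument "moves" is a list of rows, each an object with "slide": the shift along the tool's x, y, z as a fraction of full scale, a list of three; "turn": the turn about the tool's z as a fraction of full scale; "gripper": the opening, from 0 (shut) to 1 (fully open). A call has exactly 5 rows; each row is the pose to reach, as a shift and turn from the pose commanded when the call began, along the tool's axes at that moment; what a row does not reach only later rows make up. Full scale, the value 1, is 150 mm for a shift and 90 degrees for a turn. A row lasts 1/12 s, in which the tool goes at most 41.7 mm and 7.16 degrees, less where a joint would pass 70% of its speed; a pose out of reach is approached as far as the arm can. A call with a number of a shift or a turn outside -1 to 1 is refused whole. A call with a gripper value outside its range is refused whole. The fingers move at their own pace and stop on an object; "newtons" is the grip in N (left out, the last holds). Time passes only in rows, so rows that repeat a pose let the fingers close, or fill a call up. It gives the time, the measured TCP pose, the force, the opening and the grip force at its end, in the units of the state.
- get_state(): the state, without advancing time (a new reading comes with each control period).
- optics.capture(name): name is "scene" or "side" or "wrist"; returns a dict with "img" (384x512x3 uint8, red, green, blue), "intrinsics" (3x3 intrinsics, pixels), "origin" and "attitude" of the camera in the world. Camera axes: x right, y down, z forward; pixel columns grow to the right and rows downward; lengths in m; the calibration is good to about 2 mm. A picture is of the moment at which its call begins. There is no depth.
- order.close_job(): hands the job in; it is judged then, once.
Trained networks look in the newest picture that a camera, given by its name, has taken for a name from the list of things; names that differ only in an ending like _2 or _b are one class to them, and where a whole thing is asked for, a point or a joint stands for the part that bears it (a point fixed in the world has none). Each returns a list of dicts, best first, with "p" (0 to 1); they miss things now and then, are a little off and sometimes report something else, mostly with a low value. They report only what shows in the picture. A call takes as long as a camera call.
- optics.look_for(camera, name): "location" ([x, y, z] in m, in world coordinates, good to about 4 mm: the middle of the surface that is visible of it).
The state is a dict: "time_s": time; "joints": joint angles; "qd": joint speeds; "joint_torque": joint torques, N m; "tcp_pos": TCP position; "eef_rot": TCP orientation; "contact_force": force on the tool from outside, world axes, zero at the start; "moment": the same for the moment, N m; "gripper_width": finger opening in m; "gripper_force": force on a finger pad.
Only numpy, scipy, OpenCV 4.12 (cv2) and the standard library are available. Lean on these libraries where they do the work, as an engineer would, in place of code of your own. Each camera call takes 0.05 s, during which the arm holds its last target. There are 200 camera calls.

## Working session

There is one attempt and no reset: what is moved stays moved. The work goes in short steps, Python scripts to look and compute and a tool call to move; the robot and the scene stay as the last step left them, time stands still between calls to the robot, and variables do not carry over. Pictures are saved under pics/ and viewed, at most 10 in all, crops included, and the job is handed in when it is done.

Besides the shell and the picture viewer there is one more tool, called by a JSON object that holds its "name" and its "arguments". send_rows: Moves the arm, as the interface text tells. Shift numbers are shares of 150 mm and turn numbers shares of 90 degrees, none past 1 either way. Its arguments: {"type":"object","properties":{"moves":{"type":"array"},"newtons":{"type":"number"}},"required":["moves"]}

```bash
mkdir -p pics
cat > h.py <<'E'
import numpy as np, cv2
from plant import get_state, optics, order
def look(cam, names, save=None):
    c=optics.capture(cam)
    if save: cv2.imwrite('pics/'+save,c['img'][:,:,::-1])
    K=np.array(c['intrinsics']);R=np.array(c['attitude']);o=np.array(c['origin'])
    for n in names:
        for d in optics.look_for(cam,n)[:2]:
            p=np.array(d['location']);q=K@(R.T@(p-o)) if R.shape==(3,3) else [0,0,1]
            print(cam,n,round(d['p'],2),p.round(4),(np.array(q)/q[2])[:2].round(0))
    return c
E
python3 - <<'E'
from h import *
N=['cutter','lid_handle','blade','oil','pot','spatula','pan','shaft_top']
for c in ['scene','side']:
    d=look(c,N,c+'1.png'); print(d['origin'],d['attitude'])
s=get_state();print({k:np.round(v,3) for k,v in s.items()})
E
```

```text
scene cutter 0.75 [0.6849 0.1896 0.1344] [0. 0.]
scene cutter 0.53 [0.5333 0.4812 0.1028] [0. 0.]
scene lid_handle 0.95 [0.5822 0.1792 0.1668] [0. 0.]
scene blade 0.73 [ 0.5309 -0.2207  0.0428] [0. 0.]
scene oil 0.8 [0.5327 0.4841 0.1081] [0. 0.]
scene oil 0.49 [ 0.6715 -0.1589  0.007 ] [0. 0.]
scene pot 0.69 [ 0.5348 -0.4713  0.0654] [0. 0.]
scene spatula 0.69 [ 0.6714 -0.1589  0.0068] [0. 0.]
scene pan 0.94 [ 0.5647 -0.2083  0.0034] [0. 0.]
scene pan 0.24 [0.6841 0.1864 0.1371] [0. 0.]
scene shaft_top 0.6 [0.6822 0.1819 0.1388] [0. 0.]
[1.3110924  0.2764364  1.41935516] [-1.48660190e+02 -1.25198917e-01  1.09382974e+02]
side cutter 0.81 [0.6256 0.2263 0.1323] [0. 0.]
side lid_handle 0.67 [0.5701 0.1886 0.1688] [0. 0.]
side blade 0.8 [ 0.5238 -0.2118  0.0496] [0. 0.]
side oil 0.66 [0.5058 0.5064 0.1111] [0. 0.]
side pot 0.87 [ 0.5356 -0.4299  0.0685] [0. 0.]
side spatula 0.87 [ 0.6713 -0.1513  0.0071] [0. 0.]
side pan 0.73 [ 0.5577 -0.2072  0.005 ] [0. 0.]
side shaft_top 0.9 [0.6241 0.2308 0.1313] [0. 0.]
[0.30151001 0.8739965  0.92264592] [-132.14647678    0.71743168 -164.28734544]
{'time_s': np.float64(0.9), 'joints': array([-55.628,  20.544,   0.683,  -0.   , -70.135, -16.508]), 'qd': array([ 0.033,  0.073, -0.121,  0.037,  0.005, -0.03 ]), 'joint_torque': array([ 0.0000e+00, -5.8236e+01,  2.9330e+01,  7.0020e+00,  1.3000e-02,
       -0.0000e+00]), 'tcp_pos': array([ 0.207, -0.642,  0.227]), 'eef_rot': array([-1.79996e+02,  2.00000e-03, -1.62136e+02]), 'contact_force': array([-0.036,  0.372,  0.405]), 'moment': array([0.015, 0.005, 0.01 ]), 'gripper_force': np.float64(0.0), 'gripper_width': np.float64(0.087)}
```

View pics/scene1.png

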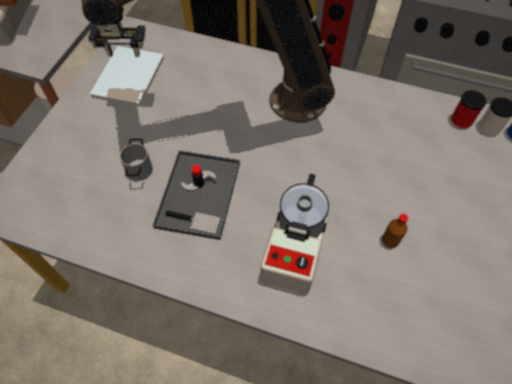

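View pics/side1.png

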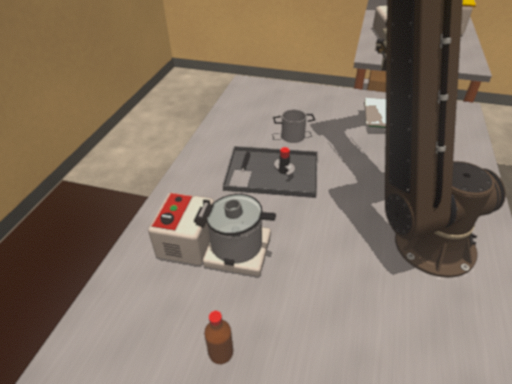

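The scene view shows the blade knob at (197,171), the lid handle at (311,181) and the hinge near (299,230). In the side view the knob is at (285,153), the handle tip at (270,216), the oil at (219,338) and the pot at (293,125). Next I'll refine these by triangulation.

```bash
cat > h.py <<'E'
import numpy as np, cv2
from scipy.spatial.transform import Rotation as Rn
from plant import get_state, optics, order
def cam(c):
    return np.array(c['intrinsics']),Rn.from_euler('xyz',c['attitude'],degrees=True).as_matrix(),np.array(c['origin'])
def proj(c,p):
    K,R,o=cam(c); q=(np.atleast_2d(p)-o)@R@K.T; return q[:,:2]/q[:,2:]
def P(c):
    K,R,o=cam(c); return K@np.c_[R.T,-R.T@o]
def tri(c1,c2,u1,u2):
    X=cv2.triangulatePoints(P(c1),P(c2),np.float64(u1).reshape(2,1),np.float64(u2).reshape(2,1))[:,0]; return X[:3]/X[3]
def onz(c,u,z):
    K,R,o=cam(c); d=R@np.linalg.solve(K,[u[0],u[1],1.]); return o+d*(z-o[2])/d[2]
def red(c,box):
    x0,y0,x1,y1=box; h=cv2.cvtColor(c['img'],cv2.COLOR_RGB2HSV)[y0:y1,x0:x1].astype(int)
    m=((h[...,0]<8)|(h[...,0]>172))&(h[...,1]>150)&(h[...,2]>80); v,u=np.nonzero(m); return np.array([u.mean()+x0,v.mean()+y0]),len(u)
def look(cam_,names,save=None):
    c=optics.capture(cam_)
    if save: cv2.imwrite('pics/'+save,c['img'][:,:,::-1])
    for n in names:
        for d in optics.look_for(cam_,n)[:1]:
            print(cam_,n,round(d['p'],2),np.round(d['location'],4),proj(c,d['location'])[0].round(0))
    return c
# cutter model: pose (x,y,yaw)
def cut(x,y,yaw,p):
    p=np.atleast_2d(np.float64(p)); a=np.radians(yaw); return np.c_[x+p[:,0]*np.cos(a)-p[:,1]*np.sin(a),y+p[:,0]*np.sin(a)+p[:,1]*np.cos(a),p[:,2]]
E
python3 - <<'E'
from h import *
a=look('scene',['blade'],'a.png');b=look('side',['blade'],'b.png')
r1=red(a,(185,155,212,185));r2=red(b,(270,140,300,170));print(r1,r2,tri(a,b,r1[0],r2[0]))
print('handle',tri(a,b,[311.5,179],[271,216.5]))
for u in ([311.5,179],):print(onz(a,u,.155),onz(b,[271,216.5],.155))
c=optics.capture('wrist');print(c['origin'],c['attitude'],c['intrinsics'],get_state()['tcp_pos'])
i=cv2.resize(a['img'][170:295,250:345],None,fx=4,fy=4,interpolation=2);j=cv2.resize(b['img'][180:280,140:290],None,fx=2.7,fy=5,interpolation=2)
cv2.imwrite('pics/cr.png',np.hstack([i,j[:500]])[:,:,::-1])
E
```

```text
scene blade 0.79 [ 0.5293 -0.2237  0.0444] [197. 179.]
side blade 0.78 [ 0.5199 -0.209   0.0509] [283. 164.]
(array([195.93103448, 169.68965517]), 87) (array([284.38888889, 152.125     ]), 72) [ 0.52020998 -0.22796441  0.0895646 ]
handle [0.47248278 0.17372318 0.16966357]
[0.46553623 0.17463057 0.155     ] [0.47358086 0.15544193 0.155     ]
[ 0.12992932 -0.66861302  0.38329292] [ 1.62611117e+02 -2.17870482e-02  1.07946753e+02] [[340.01691865   0.         254.52933319]
 [  0.         340.01691865 189.67542572]
 [  0.           0.           1.        ]] [ 0.20702615 -0.6424345   0.22658031]
```

View pics/cr.png

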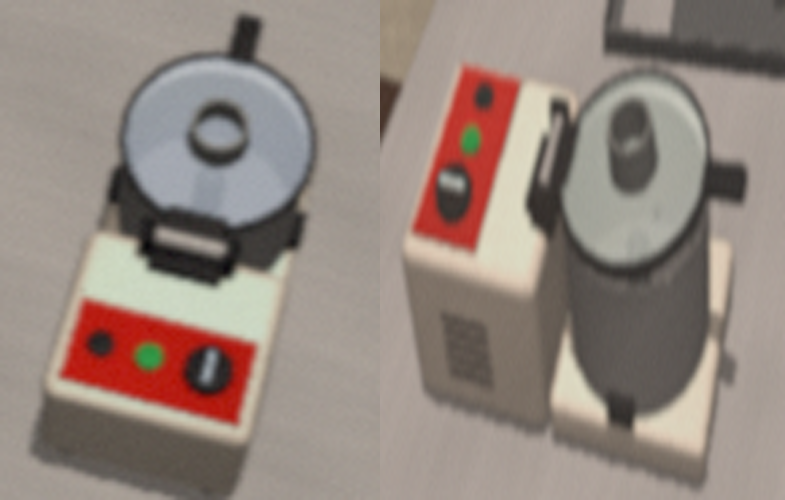

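The crop shows the lug end in the scene view near (312,175), with its centre at (311.5,179). The rear housing corners are at (262,266) and (312,280). In the side view the lug centre is at (269,216). The cutter is yawed slightly.

```bash
cat >> h.py <<'E'
def plan(x,y,z,yaw=None):
    s=get_state(); R=Rn.from_euler('xyz',s['eef_rot'],degrees=True).as_matrix()
    d=R.T@(np.array([x,y,z])-s['tcp_pos'])/.15
    t=None
    if yaw is not None: # tool z down: +turn reduces yaw; half turn equivalent
        t=((s['eef_rot'][2]-yaw+90)%180-90)/90
    print('to',[x,y,z],'slide',d.round(3),'turn',t,'tcp',np.round(s['tcp_pos'],4),np.round(s['eef_rot'],1),'F',np.round(s['contact_force'],1),'w',round(float(s['gripper_width']),4),'t',s['time_s'])
E
python3 - <<'E'
from h import *
a=look('scene',['lid_handle']);b=look('side',['lid_handle'])
h=tri(a,b,[311.5,179.2],[268.9,216.2]);e=tri(a,b,[312.5,175],[275.2,216.4]);print(h,e)
r=(onz(a,[261.75,266.25],.135)+onz(a,[311.75,280],.135))/2;print(onz(a,[261.75,266.25],.135),onz(a,[311.75,280],.135),r)
y=np.degrees(np.arctan2(*(r-e)[1::-1]));print('yaw',y)
for k in [(b_,z) for b_,z in ()]:pass
plan(.42,-.20,.30,y+180); plan(.42,.15,.30,y+180)
E
```

```text
scene lid_handle 0.72 [0.5789 0.1791 0.1678] [304. 205.]
side lid_handle 0.64 [0.5707 0.1881 0.1681] [233. 215.]
[0.47654549 0.17507275 0.17277276] [0.46007253 0.17350525 0.17430043]
[0.80622769 0.1173036  0.135     ] [0.79804675 0.27169783 0.135     ] [0.80213722 0.19450072 0.135     ]
yaw 3.512331845072429
to [0.42, -0.2, 0.3] slide [-2.256  2.372 -0.489] turn 0.15945042480825705 tcp [ 0.207  -0.6425  0.2266] [-180.    -0.  -162.1] F [0.  1.  0.2] w 0.0877 t 1.35
to [0.42, 0.15, 0.3] slide [-2.972  4.593 -0.49 ] turn 0.15945042480825705 tcp [ 0.207  -0.6425  0.2266] [-180.    -0.  -162.1] F [0.  1.  0.2] w 0.0877 t 1.35
```

{"name": "send_rows", "arguments": {"moves": [{"slide":[-0.2,0.2,-0.1],"turn":0,"gripper":1},{"slide":[-0.4,0.4,-0.2],"turn":0,"gripper":1},{"slide":[-0.6,0.6,-0.3],"turn":0,"gripper":1},{"slide":[-0.8,0.8,-0.4],"turn":0,"gripper":1},{"slide":[-0.95,0.95,-0.5],"turn":0,"gripper":1}]}}

```text
time_s: 1.77
tcp_pos: [0.2963, -0.4668, 0.299]
eef_rot: [180.0, -0.0, -162.2]
contact_force: [1.3, 0.2, 0.4]
gripper_width: 0.0878
gripper_force: 0.0
```

{"name": "send_rows", "arguments": {"moves": [{"slide":[-0.2,0.2,0],"turn":0,"gripper":1},{"slide":[-0.4,0.4,0],"turn":0,"gripper":1},{"slide":[-0.6,0.6,0],"turn":0,"gripper":1},{"slide":[-0.8,0.8,0],"turn":0,"gripper":1},{"slide":[-0.95,0.95,0],"turn":0,"gripper":1}]}}

```text
time_s: 2.18
tcp_pos: [0.3886, -0.287, 0.2993]
eef_rot: [-180.0, 0.1, -162.1]
contact_force: [0.8, -0.5, -0.1]
gripper_width: 0.0875
gripper_force: 0.0
```

{"name": "send_rows", "arguments": {"moves": [{"slide":[-0.15,0.15,0],"turn":0.06,"gripper":1},{"slide":[-0.3,0.3,0],"turn":0.12,"gripper":1},{"slide":[-0.35,0.45,0],"turn":0.16,"gripper":1},{"slide":[-0.35,0.47,0],"turn":0.16,"gripper":1},{"slide":[-0.35,0.47,0],"turn":0.16,"gripper":1}]}}

```text
time_s: 2.6
tcp_pos: [0.4165, -0.2049, 0.2992]
eef_rot: [-180.0, 0.1, -176.3]
contact_force: [0.2, 0.5, -0.1]
gripper_width: 0.0877
gripper_force: 0.0
```

Run:
```python
from h import *
c=look('wrist',['blade','lid_handle','pan'],'w1.png')
r=red(c,(100,0,400,384));print(r,onz(c,r[0],.09)); print(proj(c,[.5202,-.228,.09]))
plan(.42,.15,.30,183.5)
```

```text
wrist blade 0.59 [ 0.5083 -0.2197  0.0534] [239. 224.]
wrist pan 0.78 [ 0.5058 -0.2069  0.0087] [250. 210.]
(array([230.94465409, 245.13962264]), 795) [ 0.52093411 -0.22722491  0.09      ]
[[230.32022666 244.54301902]]
to [0.42, 0.15, 0.3] slide [-0.168  2.373 -0.008] turn -0.0005584187662129302 tcp [ 0.4162 -0.2068  0.2989] [-180.    -0.  -176.6] F [-0.1  0.2  0.1] w 0.0876 t 2.8
```

{"name": "send_rows", "arguments": {"moves": [{"slide":[0,0.25,0],"turn":0,"gripper":1},{"slide":[0,0.5,0],"turn":0,"gripper":1},{"slide":[0,0.75,0],"turn":0,"gripper":1},{"slide":[0,1,0],"turn":0,"gripper":1},{"slide":[0,1,0],"turn":0,"gripper":1}]}}

```text
time_s: 3.22
tcp_pos: [0.4073, -0.0526, 0.2991]
eef_rot: [179.9, 0.1, -176.3]
contact_force: [0.3, -1.5, 0.2]
gripper_width: 0.0877
gripper_force: 0.0
```

{"name": "send_rows", "arguments": {"moves": [{"slide":[0,0.25,0],"turn":0,"gripper":1},{"slide":[0,0.5,0],"turn":0,"gripper":1},{"slide":[0,0.75,0],"turn":0,"gripper":1},{"slide":[0,1,0],"turn":0,"gripper":1},{"slide":[0,1,0],"turn":0,"gripper":1}]}}

```text
time_s: 3.63
tcp_pos: [0.3986, 0.0974, 0.2989]
eef_rot: [179.9, 0.0, -176.4]
contact_force: [0.9, 0.5, 1.1]
gripper_width: 0.0878
gripper_force: 0.0
```

{"name": "send_rows", "arguments": {"moves": [{"slide":[0,0.25,0],"turn":0,"gripper":1},{"slide":[0,0.5,0],"turn":0,"gripper":1},{"slide":[0,0.5,0],"turn":0,"gripper":1},{"slide":[0,0.5,0],"turn":0,"gripper":1},{"slide":[0,0.5,0],"turn":0,"gripper":1}]}}

```text
time_s: 4.05
tcp_pos: [0.3939, 0.1677, 0.2986]
eef_rot: [-180.0, -0.0, -176.5]
contact_force: [0.2, -0.7, 0.8]
gripper_width: 0.0877
gripper_force: 0.0
```

Run:
```python
from h import *
c=look('wrist',['lid_handle','cutter'],'w2.png')
print(proj(c,[[.4765,.175,.173],[.460,.1735,.174]]))
plan(.42,.15,.30,183.5)
```

```text
wrist lid_handle 0.9 [0.5439 0.17   0.1746] [249. 328.]
wrist cutter 0.83 [0.5116 0.1751 0.1316] [256. 276.]
[[258.0784851  266.79700734]
 [257.6272009  251.37536334]]
to [0.42, 0.15, 0.3] slide [-0.167 -0.124 -0.008] turn -0.0013863074597111336 tcp [0.394  0.1672 0.2989] [-180.     0.  -176.6] F [ 0.6  0.2 -0.1] w 0.0879 t 4.2
```

View pics/w2.png

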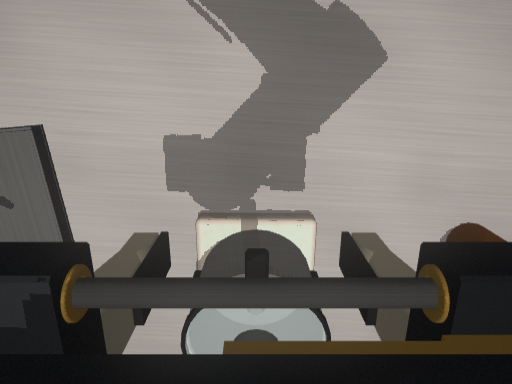

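The wrist view shows the lug from (257,248) to (257,280), lined up with the tool. That agrees with the triangulation, so I'm going down onto it.

{"name": "send_rows", "arguments": {"moves": [{"slide":[-0.25,0.01,0],"turn":0,"gripper":1},{"slide":[-0.5,0.015,0.1],"turn":0,"gripper":1},{"slide":[-0.51,0.015,0.35],"turn":0,"gripper":1},{"slide":[-0.51,0.015,0.6],"turn":0,"gripper":0.8},{"slide":[-0.51,0.015,0.8],"turn":0,"gripper":0.7}]}}

```text
time_s: 4.62
tcp_pos: [0.4699, 0.1733, 0.1763]
eef_rot: [-180.0, -0.1, -176.7]
contact_force: [-0.1, -0.5, -0.8]
gripper_width: 0.0794
gripper_force: 0.0
```

{"name": "send_rows", "arguments": {"newtons": 20, "moves": [{"slide":[0,0,0.1],"turn":0,"gripper":0.6},{"slide":[0,0,0.16],"turn":0,"gripper":0.6},{"slide":[0,0,0.16],"turn":0,"gripper":0},{"slide":[0,0,0.16],"turn":0,"gripper":0},{"slide":[0,0,0.16],"turn":0,"gripper":0}]}}

```text
time_s: 5.03
tcp_pos: [0.4709, 0.1754, 0.1564]
eef_rot: [179.9, 0.1, -176.5]
contact_force: [-0.5, -0.3, 0.9]
gripper_width: 0.0467
gripper_force: 0.0
```

Run:
```python
from h import *
c=look('wrist',[],'w3.png'); plan(.47,.174,.154,183.5)
```

```text
to [0.47, 0.174, 0.154] slide [ 0.006 -0.01   0.016] turn -0.0003990130963984484 tcp [0.4708 0.1756 0.1565] [ 1.799e+02  1.000e-01 -1.765e+02] F [-0.5 -0.2  1. ] w 0.0426 t 5.0833
```

{"name": "send_rows", "arguments": {"newtons": 20, "moves": [{"slide":[0,0,0.01],"turn":0,"gripper":0},{"slide":[0,0,0.01],"turn":0,"gripper":0},{"slide":[0,0,0.01],"turn":0,"gripper":0},{"slide":[0,0,0.01],"turn":0,"gripper":0},{"slide":[0,0,0.01],"turn":0,"gripper":0}]}}

```text
time_s: 5.5
tcp_pos: [0.4701, 0.174, 0.1538]
eef_rot: [-179.9, 0.0, -176.5]
contact_force: [2.7, -6.3, 2.4]
gripper_width: 0.0217
gripper_force: 20.0
```

Run:
```python
from h import *
plan(.47,.174,.154,183.5)
s=get_state();print(s['gripper_force'])
# arc: slides (x,z) in tool units from start angle
for th0 in (5,):
  a0=np.radians(th0)
  for th in range(10,96,5):
    a=np.radians(th);print(th,round(-.194*(np.cos(a0)-np.cos(a))/.15,3),round(-.194*(np.sin(a)-np.sin(a0))/.15,3))
```

```text
to [0.47, 0.174, 0.154] slide [ 0.001 -0.    -0.001] turn -0.0002362906877515848 tcp [0.4701 0.174  0.1538] [-179.9    0.  -176.5] F [ 2.7 -6.3  2.4] w 0.0217 t 5.5
19.96343493461609
10 -0.015 -0.112
15 -0.039 -0.222
20 -0.073 -0.33
25 -0.116 -0.434
30 -0.168 -0.534
35 -0.229 -0.629
40 -0.298 -0.719
45 -0.374 -0.802
50 -0.457 -0.878
55 -0.547 -0.947
60 -0.642 -1.007
65 -0.742 -1.059
70 -0.846 -1.103
75 -0.954 -1.137
80 -1.064 -1.161
85 -1.176 -1.176
90 -1.288 -1.181
95 -1.401 -1.176
```

{"name": "send_rows", "arguments": {"moves": [{"slide":[-0.015,0,-0.11],"turn":0,"gripper":0},{"slide":[-0.04,0,-0.22],"turn":0,"gripper":0},{"slide":[-0.073,0,-0.33],"turn":0,"gripper":0},{"slide":[-0.116,0,-0.434],"turn":0,"gripper":0},{"slide":[-0.168,0,-0.534],"turn":0,"gripper":0}]}}

```text
time_s: 5.92
tcp_pos: [0.4944, 0.1753, 0.2333]
eef_rot: [-179.9, -0.1, -176.6]
contact_force: [5.7, -3.6, -9.9]
gripper_width: 0.0222
gripper_force: 20.0
```

Run:
```python
from h import *
c=look('side',['lid_handle'],'s2.png');plan(.47,.174,.154,183.5);print(get_state()['moment'],proj(c,get_state()['tcp_pos']))
cv2.imwrite('pics/s2c.png',cv2.resize(c['img'][120:300,130:330],None,fx=3,fy=3)[:,:,::-1])
```

```text
side lid_handle 0.84 [0.5963 0.2036 0.2054] [222. 207.]
to [0.47, 0.174, 0.154] slide [0.172 0.002 0.541] turn -0.0007385380476446497 tcp [0.4957 0.1754 0.2351] [-179.9    0.  -176.6] F [-2.1 -5.7  3.2] w 0.0222 t 6.0167
[-1.94704611  0.45077757 -0.09800692] [[261.15822321 198.69064395]]
```

View pics/s2c.png

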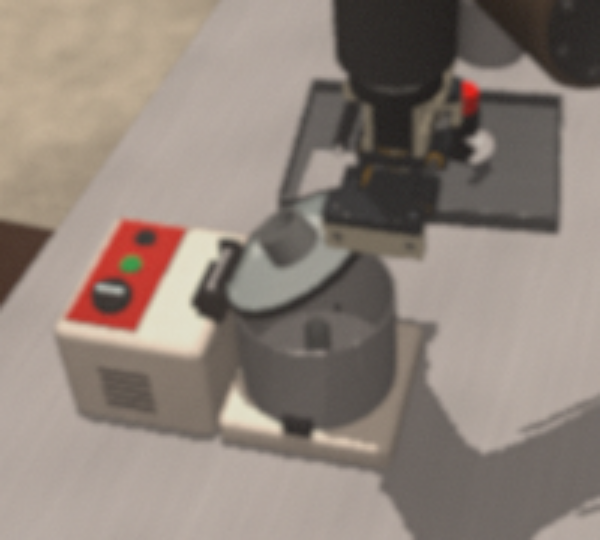

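The side crop shows the lid raised to about 30°, with the shaft visible at crop position (317,333). Forces are low, so I'll continue the arc.

{"name": "send_rows", "arguments": {"moves": [{"slide":[-0.06,0,-0.095],"turn":0,"gripper":0},{"slide":[-0.13,0,-0.185],"turn":0,"gripper":0},{"slide":[-0.206,0,-0.268],"turn":0,"gripper":0},{"slide":[-0.289,0,-0.344],"turn":0,"gripper":0},{"slide":[-0.379,0,-0.413],"turn":0,"gripper":0}]}}

```text
time_s: 6.43
tcp_pos: [0.5502, 0.1783, 0.2947]
eef_rot: [-179.8, -0.3, -176.6]
contact_force: [-1.7, -4.9, -5.7]
gripper_width: 0.0222
gripper_force: 20.0
```

{"name": "send_rows", "arguments": {"moves": [{"slide":[-0.095,0,-0.06],"turn":0,"gripper":0},{"slide":[-0.195,0,-0.112],"turn":0,"gripper":0},{"slide":[-0.299,0,-0.156],"turn":0,"gripper":0},{"slide":[-0.407,0,-0.19],"turn":0,"gripper":0},{"slide":[-0.517,0,-0.214],"turn":0,"gripper":0}]}}

```text
time_s: 6.85
tcp_pos: [0.6281, 0.1825, 0.3274]
eef_rot: [-179.8, -0.3, -176.6]
contact_force: [-4.2, -7.0, -1.4]
gripper_width: 0.022
gripper_force: 20.0
```

{"name": "send_rows", "arguments": {"moves": [{"slide":[-0.112,0,-0.015],"turn":0,"gripper":0},{"slide":[-0.224,0,-0.02],"turn":0,"gripper":0},{"slide":[-0.27,0,-0.02],"turn":0,"gripper":0},{"slide":[-0.27,0,-0.02],"turn":0,"gripper":0},{"slide":[-0.27,0,-0.02],"turn":0,"gripper":0}]}}

```text
time_s: 7.27
tcp_pos: [0.6705, 0.1848, 0.3306]
eef_rot: [-179.8, -0.0, -176.6]
contact_force: [2.8, -7.8, -0.7]
gripper_width: 0.0217
gripper_force: 20.0
```

Run:
```python
from h import *
c=look('side',['lid_handle'],'s3.png');a=look('scene',[],'a3.png');plan(.47,.174,.154,183.5)
cv2.imwrite('pics/s3c.png',np.hstack([cv2.resize(c['img'][120:300,130:330],None,fx=2,fy=2),cv2.resize(a['img'][140:320,230:370],None,fx=2,fy=2)])[:,:,::-1])
```

```text
side lid_handle 0.8 [0.6643 0.196  0.2494] [197. 188.]
to [0.47, 0.174, 0.154] slide [1.336 0.011 1.178] turn -0.001422502211050869 tcp [0.6702 0.1848 0.3306] [-179.8   -0.  -176.6] F [ 3.6 -9.4 -0.4] w 0.0223 t 7.4167
```

View pics/s3c.png

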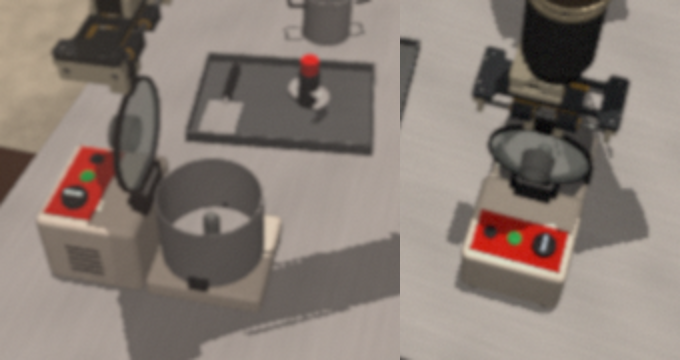

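The lid stands upright in both crops. In the side view the shaft top is near full-frame (235,227). I'll release the lug, rise and go to the blade.

{"name": "send_rows", "arguments": {"moves": [{"slide":[0,0,0],"turn":0,"gripper":0.5},{"slide":[0,0,0],"turn":0,"gripper":0.6},{"slide":[0,0,0],"turn":0,"gripper":0.6},{"slide":[0,0,-0.15],"turn":0,"gripper":0.6},{"slide":[0,0,-0.4],"turn":0,"gripper":0.6}]}}

```text
time_s: 7.83
tcp_pos: [0.668, 0.1875, 0.3866]
eef_rot: [-179.9, -0.4, -176.5]
contact_force: [2.2, 1.6, 1.3]
gripper_width: 0.0492
gripper_force: 0.0
```

{"name": "send_rows", "arguments": {"moves": [{"slide":[0.2,0,0],"turn":0,"gripper":0.6},{"slide":[0.4,-0.2,0],"turn":0,"gripper":0.6},{"slide":[0.6,-0.4,0],"turn":0,"gripper":0.6},{"slide":[0.8,-0.6,0.1],"turn":0,"gripper":0.6},{"slide":[0.9,-0.8,0.2],"turn":0,"gripper":0.6}]}}

```text
time_s: 8.25
tcp_pos: [0.5405, 0.059, 0.3621]
eef_rot: [179.9, 0.2, -176.4]
contact_force: [1.7, -1.0, 0.8]
gripper_width: 0.0524
gripper_force: 0.0
```

{"name": "send_rows", "arguments": {"moves": [{"slide":[0.05,-0.2,0.1],"turn":0,"gripper":0.7},{"slide":[0.1,-0.4,0.2],"turn":0,"gripper":0.7},{"slide":[0.1,-0.6,0.3],"turn":0,"gripper":0.7},{"slide":[0.1,-0.8,0.4],"turn":0,"gripper":0.7},{"slide":[0.1,-1,0.5],"turn":0,"gripper":0.7}]}}

```text
time_s: 8.67
tcp_pos: [0.536, -0.0923, 0.2855]
eef_rot: [180.0, 0.1, -176.5]
contact_force: [1.5, 0.8, -0.4]
gripper_width: 0.0607
gripper_force: 0.0
```

Run:
```python
from h import *
a=look('scene',['shaft_top'],'a4.png');b=look('side',['shaft_top'],'b4.png');plan(.5205,-.2275,.20,183.5)
print(proj(a,[.573,.1806,.109]),proj(b,[.573,.1806,.109]),onz(b,[235.5,227.5],.109))
f=lambda c,x,y:cv2.resize(c['img'][y-30:y+30,x-35:x+35],None,fx=5,fy=5,interpolation=2)
p,q=[proj(c,[.573,.1806,.109])[0].astype(int) for c in(a,b)];print(p,q)
cv2.imwrite('pics/sh.png',np.hstack([f(a,*p),f(b,*q)])[:,:,::-1])
```

```text
scene shaft_top 0.9 [0.694  0.1871 0.1382] [295. 241.]
side shaft_top 0.87 [0.657  0.2232 0.1145] [201. 231.]
to [0.5205, -0.2275, 0.2] slide [ 0.157 -0.896  0.569] turn -0.0013831549432173536 tcp [ 0.5361 -0.0919  0.2853] [ 180.    -0.  -176.6] F [-0.3  0.6  1.3] w 0.061 t 8.8667
[[302.89345134 212.85266624]] [[234.54698098 227.4218241 ]] [0.57030049 0.18018181 0.109     ]
[302 212] [234 227]
```

View pics/sh.png

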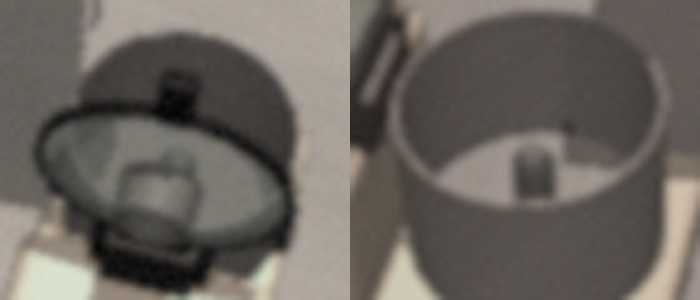

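The side crop shows the shaft top at about (235.8,227.4), which puts the shaft near (0.571,0.180). Now grasping the blade knob.

{"name": "send_rows", "arguments": {"moves": [{"slide":[0.05,-0.25,0.15],"turn":0,"gripper":0.8},{"slide":[0.1,-0.5,0.3],"turn":0,"gripper":0.8},{"slide":[0.155,-0.75,0.45],"turn":0,"gripper":0.8},{"slide":[0.155,-0.895,0.57],"turn":0,"gripper":0.8},{"slide":[0.155,-0.895,0.57],"turn":0,"gripper":0.8}]}}

```text
time_s: 9.28
tcp_pos: [0.5194, -0.2287, 0.1962]
eef_rot: [179.9, -0.3, -176.6]
contact_force: [0.1, -0.0, -0.0]
gripper_width: 0.0699
gripper_force: 0.0
```

Run:
```python
from h import *
c=look('wrist',['blade']);a=look('scene',['blade']);r=red(c,(100,0,400,384));print(r,onz(c,r[0],.094),proj(c,[.5205,-.2275,.094]));plan(.5205,-.2275,.079,183.5)
```

```text
wrist blade 0.58 [ 0.5102 -0.2259  0.0474] [259. 166.]
scene blade 0.59 [ 0.5297 -0.2229  0.0467] [198. 179.]
(array([257.20770202, 191.28219697]), 1584) [ 0.52007171 -0.22737422  0.094     ] [[257.01732062 191.78365324]]
to [0.5205, -0.2275, 0.079] slide [ 0.014 -0.009  0.815] turn 0.00036185023399816095 tcp [ 0.5223 -0.2259  0.2012] [-1.800e+02  1.000e-01 -1.765e+02] F [0.4 0.6 0.4] w 0.0702 t 9.4833
```

{"name": "send_rows", "arguments": {"moves": [{"slide":[0.01,-0.005,0.2],"turn":0,"gripper":0.8},{"slide":[0.01,-0.005,0.4],"turn":0,"gripper":0.8},{"slide":[0.01,-0.005,0.6],"turn":0,"gripper":0.8},{"slide":[0.01,-0.005,0.74],"turn":0,"gripper":0.8},{"slide":[0.01,-0.005,0.81],"turn":0,"gripper":0.8}]}}

```text
time_s: 9.9
tcp_pos: [0.5196, -0.2259, 0.0771]
eef_rot: [180.0, -0.1, -176.4]
contact_force: [-0.0, 0.0, -0.1]
gripper_width: 0.0698
gripper_force: 0.0
```

{"name": "send_rows", "arguments": {"newtons": 40, "moves": [{"slide":[0,0,0],"turn":0,"gripper":0},{"slide":[0,0,0],"turn":0,"gripper":0},{"slide":[0,0,0],"turn":0,"gripper":0},{"slide":[0,0,0],"turn":0,"gripper":0},{"slide":[0,0,0],"turn":0,"gripper":0}]}}

```text
time_s: 10.32
tcp_pos: [0.5207, -0.2277, 0.08]
eef_rot: [-180.0, 0.1, -176.5]
contact_force: [-1.2, -0.2, -0.2]
gripper_width: 0.0422
gripper_force: 0.0
```

{"name": "send_rows", "arguments": {"moves": [{"slide":[0,0,0],"turn":0,"gripper":0},{"slide":[0,0,0],"turn":0,"gripper":0},{"slide":[0,0,0],"turn":0,"gripper":0},{"slide":[0,0,0],"turn":0,"gripper":0},{"slide":[0,0,0],"turn":0,"gripper":0}]}}

```text
time_s: 10.73
tcp_pos: [0.5204, -0.2276, 0.0794]
eef_rot: [-180.0, 0.1, -176.5]
contact_force: [-0.8, 3.1, 6.1]
gripper_width: 0.0333
gripper_force: 40.0
```

Run:
```python
from h import *
plan(.5205,-.2275,.079,183.5);print(get_state()['gripper_force'])
```

```text
to [0.5205, -0.2275, 0.079] slide [-0.001  0.     0.002] turn -0.00027016056668445444 tcp [ 0.5204 -0.2276  0.0794] [-1.800e+02  1.000e-01 -1.765e+02] F [-0.8  3.1  6.1] w 0.0333 t 10.7333
40.00464856624603
```

{"name": "send_rows", "arguments": {"moves": [{"slide":[0,0,-0.1],"turn":0,"gripper":0},{"slide":[0,0,-0.3],"turn":0,"gripper":0},{"slide":[0,0,-0.5],"turn":0,"gripper":0},{"slide":[0,0,-0.7],"turn":0,"gripper":0},{"slide":[0,0,-0.9],"turn":0,"gripper":0}]}}

```text
time_s: 11.15
tcp_pos: [0.5188, -0.2275, 0.2142]
eef_rot: [180.0, -0.1, -176.6]
contact_force: [0.6, 0.3, -4.2]
gripper_width: 0.0332
gripper_force: 40.0
```

{"name": "send_rows", "arguments": {"moves": [{"slide":[0,0.1,-0.1],"turn":0,"gripper":0},{"slide":[0,0.3,-0.3],"turn":0,"gripper":0},{"slide":[0,0.5,-0.44],"turn":0,"gripper":0},{"slide":[-0.1,0.7,-0.44],"turn":0,"gripper":0},{"slide":[-0.2,0.9,-0.44],"turn":0,"gripper":0}]}}

```text
time_s: 11.57
tcp_pos: [0.5414, -0.09, 0.2812]
eef_rot: [180.0, 0.2, -176.6]
contact_force: [1.7, 0.1, -3.9]
gripper_width: 0.0334
gripper_force: 40.0
```

{"name": "send_rows", "arguments": {"moves": [{"slide":[-0.06,0.2,0],"turn":0,"gripper":0},{"slide":[-0.12,0.4,0],"turn":0,"gripper":0},{"slide":[-0.18,0.6,0],"turn":0,"gripper":0},{"slide":[-0.24,0.8,0],"turn":0,"gripper":0},{"slide":[-0.3,1.0,0],"turn":0,"gripper":0}]}}

```text
time_s: 11.98
tcp_pos: [0.5768, 0.0628, 0.2787]
eef_rot: [-180.0, -0.1, -176.6]
contact_force: [0.8, -0.2, -3.5]
gripper_width: 0.0336
gripper_force: 40.0
```

{"name": "send_rows", "arguments": {"moves": [{"slide":[0,0.2,0],"turn":0,"gripper":0},{"slide":[0,0.4,0],"turn":0,"gripper":0},{"slide":[0,0.6,0],"turn":0,"gripper":0},{"slide":[0,0.72,0],"turn":0,"gripper":0},{"slide":[0,0.79,0],"turn":0,"gripper":0}]}}

```text
time_s: 12.4
tcp_pos: [0.5694, 0.1816, 0.2783]
eef_rot: [-180.0, -0.1, -176.5]
contact_force: [0.0, -0.1, -2.8]
gripper_width: 0.0333
gripper_force: 40.0
```

Run:
```python
from h import *
a=look('scene',['blade'],'a5.png');b=look('side',['blade'],'b5.png')
plan(.572,.1805,.28,183.5);s=get_state();print(s['gripper_force'])
print(proj(b,[[.572,.1805,.205],[.572,.1805,.109],[.572,.1805,.28]]))
f=lambda c,x,y:cv2.resize(c['img'][y-60:y+60,x-60:x+60],None,fx=3.3,fy=3.3,interpolation=2)
cv2.imwrite('pics/s5c.png',np.hstack([f(a,300,200),f(b,235,200)])[:,:,::-1])
```

```text
scene blade 0.76 [0.5817 0.1853 0.2605] [308. 191.]
side blade 0.86 [0.5621 0.1996 0.2442] [234. 198.]
to [0.572, 0.1805, 0.28] slide [-0.015  0.008 -0.007] turn -0.00026555735966616743 tcp [0.5698 0.1792 0.2789] [-1.800e+02 -1.000e-01 -1.765e+02] F [-0.8  0.2 -3.3] w 0.0329 t 12.6
39.95951950550079
[[233.06572812 203.09711408]
 [234.89391941 227.46470905]
 [231.47041894 181.83355797]]
```

View pics/s5c.png

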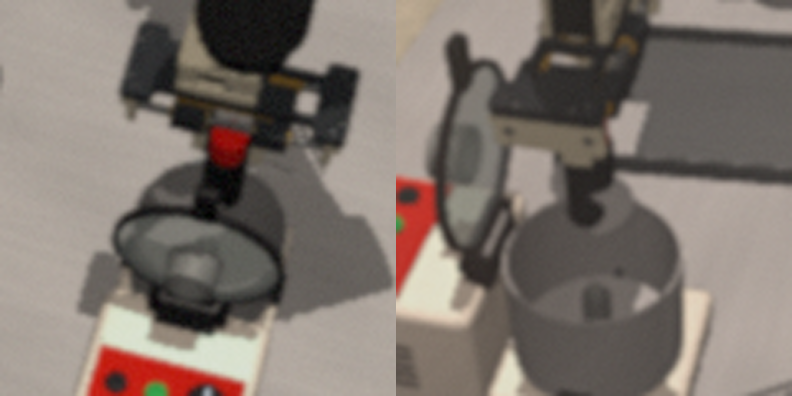

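The hub hangs upright above the bowl, and the shaft top in the side view is at (235.9,227.3). The commanded position (0.571,0.180) matches it, so I'll go down and finish the last part slowly.

{"name": "send_rows", "arguments": {"moves": [{"slide":[0,0,0.12],"turn":0,"gripper":0},{"slide":[0,0,0.25],"turn":0,"gripper":0},{"slide":[0,0,0.38],"turn":0,"gripper":0},{"slide":[0,0,0.5],"turn":0,"gripper":0},{"slide":[0,0,0.58],"turn":0,"gripper":0}]}}

```text
time_s: 13.02
tcp_pos: [0.5694, 0.1778, 0.1905]
eef_rot: [-179.9, -0.1, -176.6]
contact_force: [0.0, -1.2, -3.8]
gripper_width: 0.0332
gripper_force: 40.0
```

{"name": "send_rows", "arguments": {"moves": [{"slide":[0,0,0.02],"turn":0,"gripper":0},{"slide":[0,0,0.04],"turn":0,"gripper":0},{"slide":[0,0,0.06],"turn":0,"gripper":0},{"slide":[0,0,0.08],"turn":0,"gripper":0},{"slide":[0,0,0.1],"turn":0,"gripper":0}]}}

```text
time_s: 13.43
tcp_pos: [0.5707, 0.1797, 0.1781]
eef_rot: [180.0, 0.1, -176.5]
contact_force: [0.2, -1.1, -3.1]
gripper_width: 0.0332
gripper_force: 40.0
```

Run:
```python
from h import *
plan(.571,.1802,.1204,183.5);print(get_state()['moment'])
```

```text
to [0.571, 0.1802, 0.1204] slide [-0.002  0.003  0.385] turn -0.0005025344578358373 tcp [0.5707 0.1797 0.1781] [ 1.800e+02  1.000e-01 -1.765e+02] F [ 0.2 -1.1 -3.1] w 0.0332 t 13.4333
[ 0.00461289 -0.05876282  0.00771544]
```

{"name": "send_rows", "arguments": {"moves": [{"slide":[0,0,0.025],"turn":0,"gripper":0},{"slide":[0,0,0.05],"turn":0,"gripper":0},{"slide":[0,0,0.075],"turn":0,"gripper":0},{"slide":[0,0,0.1],"turn":0,"gripper":0},{"slide":[0,0,0.12],"turn":0,"gripper":0}]}}

```text
time_s: 13.85
tcp_pos: [0.5705, 0.1797, 0.1593]
eef_rot: [-180.0, 0.0, -176.5]
contact_force: [2.1, -1.5, -1.8]
gripper_width: 0.0332
gripper_force: 40.0
```

Run:
```python
from h import *
plan(.571,.1802,.1204,183.5);print(get_state()['moment'])
```

```text
to [0.571, 0.1802, 0.1204] slide [-0.003  0.003  0.259] turn -0.0003015789276717998 tcp [0.5705 0.1797 0.1593] [-180.     0.  -176.5] F [ 2.1 -1.5 -1.8] w 0.0332 t 13.85
[-0.64954577 -0.91203248 -0.01965708]
```

{"name": "send_rows", "arguments": {"moves": [{"slide":[-0.003,-0.003,0.025],"turn":0,"gripper":0},{"slide":[-0.005,-0.003,0.05],"turn":0,"gripper":0},{"slide":[-0.005,-0.003,0.075],"turn":0,"gripper":0},{"slide":[-0.005,-0.003,0.1],"turn":0,"gripper":0},{"slide":[-0.005,-0.003,0.12],"turn":0,"gripper":0}]}}

```text
time_s: 14.27
tcp_pos: [0.5708, 0.1792, 0.1409]
eef_rot: [-180.0, -0.0, -176.5]
contact_force: [1.2, -0.9, -2.4]
gripper_width: 0.0339
gripper_force: 40.0
```

{"name": "send_rows", "arguments": {"moves": [{"slide":[0,0,0.02],"turn":0,"gripper":0},{"slide":[0,0,0.04],"turn":0,"gripper":0},{"slide":[0,0,0.06],"turn":0,"gripper":0},{"slide":[0,0,0.08],"turn":0,"gripper":0},{"slide":[0,0,0.09],"turn":0,"gripper":0}]}}

```text
time_s: 14.68
tcp_pos: [0.5708, 0.1792, 0.1275]
eef_rot: [-180.0, -0.0, -176.5]
contact_force: [0.4, -0.9, -3.5]
gripper_width: 0.0335
gripper_force: 40.0
```

Run:
```python
from h import *
plan(.571,.1802,.1204,183.5);print(get_state()['moment'])
```

```text
to [0.571, 0.1802, 0.1204] slide [-0.002  0.007  0.047] turn -0.0004157504814972728 tcp [0.5708 0.1792 0.1275] [-180.    -0.  -176.5] F [ 0.4 -0.9 -3.5] w 0.0335 t 14.6833
[-0.22405172 -0.46298903  0.00406013]
```

{"name": "send_rows", "arguments": {"moves": [{"slide":[0,0,0.01],"turn":0,"gripper":0},{"slide":[0,0,0.02],"turn":0,"gripper":0},{"slide":[0,0,0.03],"turn":0,"gripper":0},{"slide":[0,0,0.04],"turn":0,"gripper":0},{"slide":[0,0,0.045],"turn":0,"gripper":0}]}}

```text
time_s: 15.1
tcp_pos: [0.5709, 0.1792, 0.1211]
eef_rot: [-180.0, -0.0, -176.5]
contact_force: [1.0, -0.3, -2.7]
gripper_width: 0.0333
gripper_force: 40.0
```

{"name": "send_rows", "arguments": {"moves": [{"slide":[0,0,0.002],"turn":0,"gripper":0},{"slide":[0,0,0.004],"turn":0,"gripper":0},{"slide":[0,0,0.006],"turn":0,"gripper":0},{"slide":[0,0,0.008],"turn":0,"gripper":0},{"slide":[0,0,0.01],"turn":0,"gripper":0}]}}

```text
time_s: 15.52
tcp_pos: [0.5713, 0.1794, 0.1204]
eef_rot: [180.0, 0.1, -176.5]
contact_force: [-0.0, -0.5, 2.9]
gripper_width: 0.0331
gripper_force: 40.0
```

Run:
```python
from h import *
plan(.571,.1802,.1204,183.5);print(get_state()['moment'])
```

```text
to [0.571, 0.1802, 0.1204] slide [ 0.002  0.006 -0.   ] turn -0.00023426293048613741 tcp [0.5713 0.1794 0.1204] [ 1.800e+02  1.000e-01 -1.765e+02] F [-0.  -0.5  2.9] w 0.0331 t 15.5167
[-0.39212235  0.1283348  -0.01891266]
```

{"name": "send_rows", "arguments": {"moves": [{"slide":[0,0,0.003],"turn":0,"gripper":0},{"slide":[0,0,0.006],"turn":0,"gripper":0},{"slide":[0,0,0.009],"turn":0,"gripper":0},{"slide":[0,0,0.009],"turn":0,"gripper":0},{"slide":[0,0,0.009],"turn":0,"gripper":0}]}}

```text
time_s: 15.93
tcp_pos: [0.5718, 0.1795, 0.1203]
eef_rot: [180.0, 0.1, -176.5]
contact_force: [-2.7, -0.3, 10.6]
gripper_width: 0.0332
gripper_force: 40.0
```

{"name": "send_rows", "arguments": {"moves": [{"slide":[0,0,-0.006],"turn":0,"gripper":0},{"slide":[0,0,-0.006],"turn":0,"gripper":0.5},{"slide":[0,0,-0.006],"turn":0,"gripper":0.55},{"slide":[0,0,-0.006],"turn":0,"gripper":0.55},{"slide":[0,0,-0.006],"turn":0,"gripper":0.55}]}}

```text
time_s: 16.35
tcp_pos: [0.5709, 0.1793, 0.119]
eef_rot: [-180.0, -0.0, -176.5]
contact_force: [-0.2, 0.2, 0.0]
gripper_width: 0.0474
gripper_force: 0.0
```

Run:
```python
from h import *
plan(.571,.1802,.1204,183.5)
```

```text
to [0.571, 0.1802, 0.1204] slide [-0.001  0.006 -0.009] turn -0.000450140797609164 tcp [0.5709 0.1793 0.119 ] [-180.    -0.  -176.5] F [-0.2  0.2  0. ] w 0.0474 t 16.35
```

The blade seated against a firm floor at 13 N, at the predicted height. I'll retreat and verify.

{"name": "send_rows", "arguments": {"moves": [{"slide":[0,0,-0.1],"turn":0,"gripper":0.6},{"slide":[0,0,-0.3],"turn":0,"gripper":0.6},{"slide":[0,0,-0.5],"turn":0,"gripper":0.6},{"slide":[0,0,-0.75],"turn":0,"gripper":0.6},{"slide":[0,0,-1],"turn":0,"gripper":0.6}]}}

```text
time_s: 16.77
tcp_pos: [0.5704, 0.179, 0.2703]
eef_rot: [-180.0, -0.1, -176.5]
contact_force: [1.2, 1.4, 0.6]
gripper_width: 0.0524
gripper_force: 0.0
```

{"name": "send_rows", "arguments": {"moves": [{"slide":[0,0,-0.25],"turn":0,"gripper":0.6},{"slide":[0,0,-0.5],"turn":0,"gripper":0.6},{"slide":[0,0,-0.75],"turn":0,"gripper":0.6},{"slide":[0,0,-0.9],"turn":0,"gripper":0.6},{"slide":[0,0,-0.9],"turn":0,"gripper":0.6}]}}

```text
time_s: 17.18
tcp_pos: [0.5725, 0.1795, 0.4105]
eef_rot: [179.8, 0.5, -176.5]
contact_force: [-0.7, -0.2, -0.2]
gripper_width: 0.0525
gripper_force: 0.0
```

Run:
```python
from h import *
b=look('side',['lid_handle'],'b6.png');w=look('wrist',[],'w6.png')
for z in(.131,.145):print(proj(b,[.571,.18,z]),proj(w,[.571,.18,z]))
r=red(w,(150,50,400,384));print(r,onz(w,r[0],.135))
try: r=red(b,(220,195,255,235));print(r,onz(b,r[0],.135))
except Exception as e:print(e)
plan(.6702,.1848,.405,183.5)
cv2.imwrite('pics/c6.png',np.hstack([cv2.resize(b['img'][130:270,150:290],(390,390)),cv2.resize(w['img'],(400,390))])[:,:,::-1])
```

```text
side lid_handle 0.82 [0.667  0.196  0.2577] [195. 186.]
[[234.89052885 222.07829879]] [[255.41380381 149.23882183]]
[[234.63393864 218.61144749]] [[255.45913374 151.34552167]]
(array([254.73110721, 150.49033392]), 569) [0.57190352 0.17917226 0.135     ]
(array([235.03759398, 221.81203008]), 133) [0.56955778 0.18243943 0.135     ]
to [0.6702, 0.1848, 0.405] slide [-0.664 -0.004 -0.009] turn -0.00037658456900923433 tcp [0.5707 0.1794 0.4037] [ 180.    -0.  -176.5] F [-0.  -0.2 -0.9] w 0.0523 t 17.3333
```

View pics/c6.png

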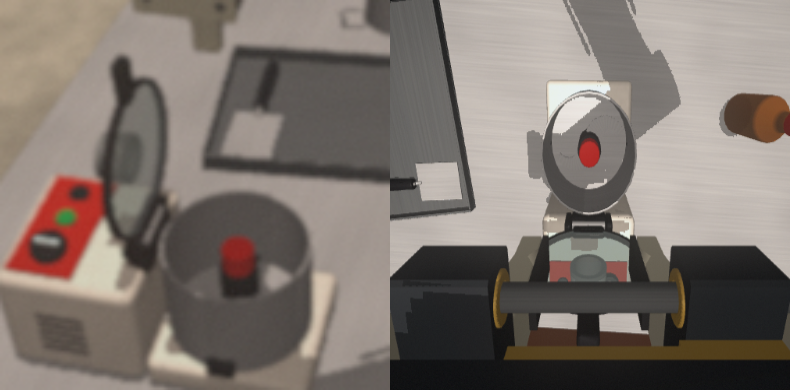

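Both views show the blade seated: the knob is at (235,222) in the side view, matching the home prediction, and the lid is upright. Next I'll re-grip the handle.

{"name": "send_rows", "arguments": {"moves": [{"slide":[-0.2,0,0],"turn":0,"gripper":0.6},{"slide":[-0.4,0,0],"turn":0,"gripper":0.6},{"slide":[-0.6,0,0],"turn":0,"gripper":0.6},{"slide":[-0.66,0,0],"turn":0,"gripper":0.6},{"slide":[-0.66,0,0.05],"turn":0,"gripper":0.6}]}}

```text
time_s: 17.75
tcp_pos: [0.6716, 0.1852, 0.3936]
eef_rot: [-179.9, -0.2, -176.6]
contact_force: [-1.1, -0.1, -1.1]
gripper_width: 0.0525
gripper_force: 0.0
```

{"name": "send_rows", "arguments": {"newtons": 20, "moves": [{"slide":[0,0,0.15],"turn":0,"gripper":0.6},{"slide":[0,0,0.3],"turn":0,"gripper":0.6},{"slide":[0,0,0.42],"turn":0,"gripper":0.6},{"slide":[0,0,0.45],"turn":0,"gripper":0.5},{"slide":[0,0,0.45],"turn":0,"gripper":0}]}}

```text
time_s: 18.17
tcp_pos: [0.6684, 0.1849, 0.3271]
eef_rot: [-179.9, -0.2, -176.5]
contact_force: [-0.3, -0.6, 1.2]
gripper_width: 0.0443
gripper_force: 0.0
```

{"name": "send_rows", "arguments": {"moves": [{"slide":[0,0,0],"turn":0,"gripper":0},{"slide":[0,0,0],"turn":0,"gripper":0},{"slide":[0,0,0],"turn":0,"gripper":0},{"slide":[0,0,0],"turn":0,"gripper":0},{"slide":[0,0,0],"turn":0,"gripper":0}]}}

```text
time_s: 18.58
tcp_pos: [0.6702, 0.1847, 0.3308]
eef_rot: [-180.0, 0.1, -176.6]
contact_force: [0.0, -2.9, 4.7]
gripper_width: 0.022
gripper_force: 20.0
```

Run:
```python
from h import *
plan(.6702,.1848,.3306,183.5)
s=get_state();print(s['gripper_force'])
g=s['tcp_pos']+[0,0,.019]; H=np.array([.664,.1848,.154])
r=np.hypot(g[0]-H[0],g[2]-H[2]);a0=np.arctan2(g[2]-H[2],-(g[0]-H[0]));print(r,np.degrees(a0))
for t in range(90,40,-3):
  a=np.radians(t);print(t,round(-r*(np.cos(a0)-np.cos(a))/.15,3),round(-r*(np.sin(a)-np.sin(a0))/.15,3))
```

```text
to [0.6702, 0.1848, 0.3306] slide [-0.     0.001  0.001] turn -0.000602181266965671 tcp [0.6702 0.1847 0.3308] [-1.800e+02  1.000e-01 -1.766e+02] F [ 0.  -2.9  4.7] w 0.022 t 18.5833
19.996984899044037
0.1958892209945206 91.799603962605
90 0.041 -0.001
87 0.109 0.001
84 0.178 0.007
81 0.245 0.015
78 0.313 0.028
75 0.379 0.044
72 0.445 0.063
69 0.509 0.086
66 0.572 0.112
63 0.634 0.142
60 0.694 0.174
57 0.752 0.21
54 0.809 0.249
51 0.863 0.29
48 0.915 0.335
45 0.964 0.382
42 1.012 0.431
```

{"name": "send_rows", "arguments": {"moves": [{"slide":[0.109,0,0.001],"turn":0,"gripper":0},{"slide":[0.245,0,0.015],"turn":0,"gripper":0},{"slide":[0.379,0,0.044],"turn":0,"gripper":0},{"slide":[0.509,0,0.086],"turn":0,"gripper":0},{"slide":[0.634,0,0.142],"turn":0,"gripper":0}]}}

```text
time_s: 19.0
tcp_pos: [0.5757, 0.1796, 0.3094]
eef_rot: [179.9, 0.3, -176.6]
contact_force: [4.7, 0.2, 0.9]
gripper_width: 0.0215
gripper_force: 20.0
```

{"name": "send_rows", "arguments": {"moves": [{"slide":[0.118,0,0.068],"turn":0,"gripper":0},{"slide":[0.229,0,0.148],"turn":0,"gripper":0},{"slide":[0.281,0,0.193],"turn":0,"gripper":0},{"slide":[0.33,0,0.24],"turn":0,"gripper":0},{"slide":[0.33,0,0.24],"turn":0,"gripper":0}]}}

```text
time_s: 19.42
tcp_pos: [0.5242, 0.1768, 0.272]
eef_rot: [179.9, 0.0, -176.5]
contact_force: [-4.2, 2.0, 0.5]
gripper_width: 0.0217
gripper_force: 20.0
```

{"name": "send_rows", "arguments": {"moves": [{"slide":[0,0,0],"turn":0,"gripper":0},{"slide":[0,0,0],"turn":0,"gripper":0},{"slide":[0,0,0],"turn":0,"gripper":0.5},{"slide":[0,0,0],"turn":0,"gripper":0.6},{"slide":[0,0,0],"turn":0,"gripper":0.6}]}}

```text
time_s: 19.83
tcp_pos: [0.526, 0.1766, 0.2721]
eef_rot: [-180.0, 0.0, -176.5]
contact_force: [0.9, -0.2, 0.3]
gripper_width: 0.0361
gripper_force: 0.0
```

Run:
```python
from h import *
plan(.6702,.1848,.3306,183.5)
s=get_state();g=s['tcp_pos']+[0,0,.019];print(np.degrees(np.arctan2(g[2]-.154,.664-g[0])))
```

```text
to [0.6702, 0.1848, 0.3306] slide [-0.963 -0.003 -0.39 ] turn -0.000447039046864322 tcp [0.526  0.1766 0.2721] [-180.     0.  -176.5] F [ 0.9 -0.2  0.3] w 0.0361 t 19.8333
44.820342231033074
```

{"name": "send_rows", "arguments": {"moves": [{"slide":[0,0,0],"turn":0,"gripper":0.6},{"slide":[0,0,-0.1],"turn":0,"gripper":0.6},{"slide":[0,0,-0.3],"turn":0,"gripper":0.6},{"slide":[0.1,0,-0.5],"turn":0,"gripper":0.6},{"slide":[0.3,0,-0.6],"turn":0,"gripper":0.6}]}}

```text
time_s: 20.25
tcp_pos: [0.4828, 0.1742, 0.3642]
eef_rot: [-180.0, 0.1, -176.6]
contact_force: [-0.8, 2.2, 1.0]
gripper_width: 0.0523
gripper_force: 0.0
```

{"name": "send_rows", "arguments": {"moves": [{"slide":[0.2,0,0],"turn":0,"gripper":0.6},{"slide":[0.3,0,0],"turn":0,"gripper":0.6},{"slide":[0.3,0,0],"turn":0,"gripper":0.6},{"slide":[0.3,0,0],"turn":0,"gripper":0.6},{"slide":[0.3,0,0],"turn":0,"gripper":0.6}]}}

```text
time_s: 20.67
tcp_pos: [0.436, 0.1712, 0.3621]
eef_rot: [180.0, 0.0, -176.5]
contact_force: [0.3, 0.1, -0.5]
gripper_width: 0.0524
gripper_force: 0.0
```

Run:
```python
from h import *
b=look('side',['lid_handle','pot','oil','spatula'],'b7.png');plan(.6702,.1848,.3306,183.5)
a=np.radians(45);print(proj(b,[.664-.206*np.cos(a),.177,.154+.206*np.sin(a)]))
cv2.imwrite('pics/c7.png',cv2.resize(b['img'][90:290,130:350],None,fx=3,fy=3)[:,:,::-1])
```

```text
side lid_handle 0.97 [0.5978 0.1934 0.2369] [221. 196.]
side oil 0.97 [0.5048 0.5011 0.1086] [219. 338.]
side spatula 0.76 [ 0.6733 -0.1807  0.0084] [241. 171.]
to [0.6702, 0.1848, 0.3306] slide [-1.564 -0.002  0.204] turn -0.0007552792712645997 tcp [0.4361 0.1711 0.3615] [-1.800e+02 -1.000e-01 -1.766e+02] F [-0.3  0.  -0.7] w 0.0523 t 20.9167
[[252.02817278 178.59437118]]
```

View pics/c7.png

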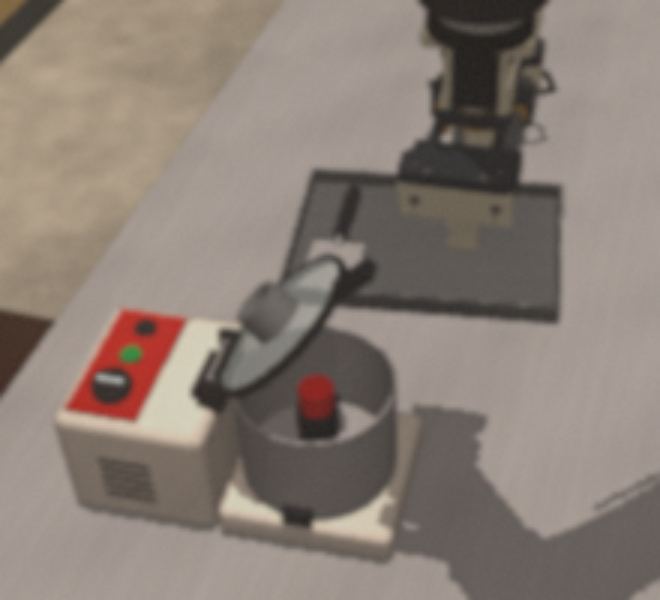

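The lid is half open: its lug end is at crop (366,268), full-frame (252,179), which matches the 45° prediction of (252,178.6). The blade is home with the knob at crop (317,395), and the arm is clear of everything. I'm handing the job in.

```bash
python3 -c "
from plant import order
print(order.close_job())"
```

```text
the job is handed in; nothing more can be done
None
```

The job is handed in: the blade is fully home on the shaft, the lid stands half open at about 45 degrees, and the arm is clear; the hand-in call returned no verdict.

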